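Slide the tall fittings crate into the batten corner

ROBOT

A 6-joint arm with a two-finger parallel gripper is mounted at the origin on the work surface. World frame = base frame: x ahead of the robot, y to its left, z up, the work surface at z = 0. Lengths are in m, angles in rad, forces in N, time in s.
With the tool pointing down it reaches from about 0.225 to 0.875 m from the base axis. Payload 3.4 kg.
Tool frame: the origin (TCP) lies between the finger pads; the fingertips stand 25 mm ahead of it and the grasp point (between the pads) lies 6 mm ahead of it (manip.tips_ahead is the distance from the TCP to the fingertips, in m); z points along the fingers, x is the direction in which the jaws open and shut, and the axes are right-handed (so a half turn about z gives the same grasp; the last joint's range is limited). The gripper opens to 85 mm and grips with 20 to 120 N. Pads are 22 mm wide; open, the fingers measure 114 mm over their backs; the gripper's body (76 mm by 85 mm) begins 54 mm behind the grasp point. The pads swing forward as they close: fully open they stand 13 mm farther back than shut.
Start: joints at [1.099, 0.276, 1.505, -0, 1.361, -0.121], TCP at [0.198, 0.54, 0.256] pointing down, gripper open.
Joint ranges: [-2.89, 2.89], [-0.75, 2.08], [0.22, 2.7], [-1.18, 4.32], [0.11, 2.71], [-2.7, 2.7]. Speed limits (rad/s): [2.57, 2.57, 3.14, 3.14, 3.14, 3.14].

INTERFACE

Orientations are given as a unit quaternion [w, x, y, z].
In Python, from rig import manip gives the robot as it stands. The module is installed in compiled form; this text tells all that it offers.
- The arm moves only by the tool send_rows, never from a script. Its argument "plan" is a list of rows, each an object with "linear": the shift along the tool's x, y, z in m, a list of three; "delta_rot": the turn, a rotation vector about the tool's x, y, z in degrees, a list of three; "fingers": the finger opening in m, from 0 to 0.0854. A call has 1 to 12 rows; each row shifts and turns the pose as measured when the row begins, along the tool's axes as they then stand; what a row does not reach is not made up. A row lasts 1/12 s, in which the tool goes at most 41.7 mm and 7.16 degrees, less where a joint would pass 70% of its speed; a pose out of reach is approached as far as the arm can. A call with a gripper value outside its range is refused whole. The fingers move at their own pace and stop on an object; "force" is the grip in N (left out, the last holds). Time passes only in rows, so rows that do not move let the fingers close. It gives the time, the measured TCP pose, the force and the opening at its end, in the units of the state.
- manip.get_state(): the state, without advancing time (a new reading comes with each control period).
- manip.get_image(name): name is "side" or "top"; returns the picture (420x560x3 uint8, red, green, blue); there is no depth.
- manip.camera_info(name): a dict with "K" (3x3 intrinsics, pixels), "rvec" (rotation vector, rad) and "tvec" (3), from world to camera coordinates, as OpenCV has them. Camera axes: x right, y down, z forward; pixel columns grow to the right and rows downward; lengths in m; the calibration is good to about 2 mm. A picture is of the moment at which its call begins. camera_info takes no time and is no camera call.
- manip.sign_off(): hands the job in, once; it reports no verdict.
Trained networks look in the newest picture that a camera, given by its name, has taken for a name from the list of things; names that differ only in an ending like _2 or _b are one class to them, and where a whole thing is asked for, a point or a joint stands for the part that bears it (a point fixed in the world has none). Each returns a list of dicts, best first, with "p" (0 to 1); they miss things now and then, are a little off and sometimes report something else, mostly with a low value. They report only what shows in the picture. A call takes as long as a camera call.
- manip.find_in(thing, camera): "extent" ([left, top, right, bottom] in pixels, round what is visible of it).
- manip.masks_of(thing, camera): "pixels" (420x560 bool, what is visible of it) and "extent" ([left, top, right, bottom] in pixels, round what is visible of it).
The state is a dict: "clock": time; "qpos": joint angles; "qd": joint speeds; "effort": joint torques, N m; "position": TCP position; "ee_rot": TCP orientation; "contact_force": force on the tool from outside, world axes, zero at the start; "moment": the same for the moment, N m; "width": finger opening in m.
Only numpy, scipy, OpenCV 4.12 (cv2) and the standard library are available. Lean on these libraries where they do the work, as an engineer would, in place of code of your own. Each camera call takes 0.05 s, during which the arm holds its last target. There are 200 camera calls.

TASK

Push the tall plywood crate of pipe fittings across the bench into the corner made by the two wooden battens, so that it stands square and snug against both of them. It is heavy and narrow for its height: push it low with the fingers so it slides upright and never tips, do not lift it or touch its carrying handle, and leave everything else on the bench where it is.

Things in the scene. Friction and masses are not known exactly. Their poses are not given: they have to be found in the camera images.
- crate: tall loose plywood crate full of pipe fittings: 100 x 100 mm, walls 210 mm high, dowel handle on top (260 mm overall). 1.1 to 1.9 kg; takes 5 to 13 N to slide. Pushed lower than about 60 mm above the bench it slides, pushed near its top it tips. Origin: centre of its underside, z up. Starts turned up to 0.25 rad from the battens
- crate_handle: dowel handle of the crate, 22 mm thick, 80 mm long along the crate's y, 248 mm above the bench. Not to be touched. Origin: middle of the dowel
- corner: L of two fixed wooden battens, 30 mm high and wide. Origin: inside corner of the L, at bench level. Back batten: inner face x = 0, y from -30 to 300 mm. Side batten: inner face y = 0, x from -150 to 0 mm. The crate stands in the free quarter x < 0, y > 0, starting 35-65 mm from the back and 80-160 mm from the side batten; fully home its origin is at x = -50, y = 50 mm, axes parallel
- tee: copper tee fitting 70 mm long, 32 mm high, lying behind the back batten; leave alone. Origin: underside
- tin: tin 60 mm across, 85 mm high, behind the back batten; leave alone. Origin: centre of underside
- jug: white plastic bottle 80 mm across, 170 mm high, standing outside the side batten, nearer the robot; leave alone. Origin: centre of underside
- tape: yellow tape measure 65 x 38 x 60 mm high, outside the side batten; leave alone. Origin: centre of underside
- block: cork sanding block 110 x 65 x 34 mm high, lying on the free side of the crate away from the side batten; leave alone. Origin: centre of underside
- sander: yellow and black round sander 124 mm across, 122 mm high, outside the side batten; leave alone. Origin: centre of underside

How it is judged:
At the end, for the whole second after the job is handed in: the crate stands upright and at rest on the bench inside the corner, its centre within 8 mm of fully home against the back batten and within 8 mm of fully home against the side batten, square to them within 0.08 rad (about 5 degrees) (x of crate in the frame of corner between -0.058 and -0.045 m and y of crate in the frame of corner between 0.045 and 0.058 m and angle between the x axis of crate and the x axis of corner, either way round below 0.08 rad and angle between crate's own z axis and vertical below 0.05 rad and height (world z) of crate below 0.005 m and linear speed of crate below 0.01 m/s and angular speed of crate below 0.05 rad/s); the robot touches nothing.
It fails at once if the crate tips by more than 0.15 rad (9 degrees) (angle between crate's own z axis and vertical above 0.15 rad).
It fails at once if the crate is lifted off the bench (height (world z) of crate above 0.015 m).
It fails at once if the crate's handle is touched (contact force between any of the fingers, the arm and crate_handle above 0.5 N).
It fails at once if another thing on the bench is moved by more than 20 mm (distance of any of tee, tin, jug, tape, block, sander from where it was at the start of the episode above 0.02 m).
It also fails if it takes over 58 s, if anything falls off the work surface, if the arm or the gripper's body presses on something with over 40 N, if the wrist force passes 120 N, or if a joint passes its speed limit or range.

## Working session

There is one attempt and no reset: what is moved stays moved. The work goes in short steps, Python scripts to look and compute and a tool call to move; the robot and the scene stay as the last step left them, time stands still between calls to the robot, and variables do not carry over. Pictures are saved under pics/ and viewed, about 8 in all and at most 12, crops included, and the job is handed in when it is done.

Besides the shell and the picture viewer there is one more tool, called as name(argument=value, ...) on one line, values as JSON. send_rows: Moves the arm, as the interface text tells. Its arguments: {"type":"object","properties":{"plan":{"type":"array","items":{"type":"object","properties":{"linear":{"type":"array","items":{"type":"number"}},"delta_rot":{"type":"array","items":{"type":"number"}},"fingers":{"type":"number"}}}},"force":{"type":"number"}},"required":["plan"]}

```bash
mkdir -p pics
python3 - <<'E'
from rig import manip
import cv2,numpy as np
s=manip.get_state(); print({k:np.round(v,3).tolist() for k,v in s.items()})
for c in("top","side"):
    im=manip.get_image(c); cv2.imwrite(f"pics/{c}0.png",cv2.cvtColor(im,cv2.COLOR_RGB2BGR))
    i=manip.camera_info(c); R=cv2.Rodrigues(np.array(i["rvec"]))[0]; print(c,np.round(i["K"],1).tolist(),np.round(R,3).tolist(),np.round(-R.T@np.array(i["tvec"]).ravel(),3))
    for t in("crate","corner","crate_handle","block","jug","tin","tape","sander","tee"):
        print(t,[(np.round(d["extent"]).tolist(),round(d["p"],2)) for d in manip.find_in(t,c)[:2]])
E
```

```text
{'clock': 0.0, 'qpos': [1.099, 0.277, 1.506, -0.0, 1.361, -0.121], 'qd': [-0.0, 0.001, -0.0, -0.0, -0.003, -0.002], 'effort': [0.003, -41.678, -24.581, 0.0, 0.011, -0.0], 'position': [0.197, 0.54, 0.255], 'ee_rot': [0.0, 0.82, 0.573, -0.001], 'contact_force': [-0.1, 0.945, -0.354], 'moment': [-0.037, 0.024, 0.019], 'width': 0.086}
top [[381.4, 0.0, 278.2], [0.0, 381.4, 211.8], [0.0, 0.0, 1.0]] [[-0.013, -1.0, -0.003], [-0.99, 0.013, -0.141], [0.141, 0.002, -0.99]] [ 0.472 -0.045  1.084]
crate [([254.0, 178.0, 300.0, 231.0], 0.56)]
corner [([235.0, 165.0, 353.0, 228.0], 0.7)]
crate_handle [([253.0, 190.0, 294.0, 202.0], 0.77), ([235.0, 163.0, 354.0, 226.0], 0.68)]
block [([200.0, 228.0, 228.0, 266.0], 0.76)]
jug [([382.0, 249.0, 429.0, 279.0], 0.95), ([396.0, 165.0, 445.0, 240.0], 0.73)]
tin [([274.0, 138.0, 300.0, 169.0], 0.95)]
tape [([364.0, 187.0, 390.0, 218.0], 0.66)]
sander [([394.0, 164.0, 447.0, 239.0], 0.71)]
tee [([311.0, 135.0, 332.0, 155.0], 0.56)]
side [[455.0, 0.0, 281.9], [0.0, 455.0, 200.7], [0.0, 0.0, 1.0]] [[0.35, -0.937, 0.008], [-0.705, -0.269, -0.656], [0.617, 0.224, -0.754]] [-0.02  -0.246  0.94 ]
crate [([266.0, 159.0, 324.0, 260.0], 0.86), ([318.0, 174.0, 334.0, 204.0], 0.15)]
corner [([261.0, 196.0, 386.0, 280.0], 0.85), ([319.0, 173.0, 334.0, 203.0], 0.74)]
crate_handle [([275.0, 162.0, 310.0, 183.0], 0.58)]
block [([186.0, 225.0, 230.0, 274.0], 0.73)]
jug [([393.0, 290.0, 440.0, 356.0], 0.84)]
tin [([319.0, 172.0, 337.0, 207.0], 0.9)]
tape [([392.0, 246.0, 414.0, 282.0], 0.83)]
sander [([425.0, 233.0, 488.0, 319.0], 0.73)]
tee [([347.0, 190.0, 375.0, 211.0], 0.56)]
```

Run:
```python
import cv2
a=cv2.imread("pics/top0.png")[120:300,170:460]; cv2.imwrite("pics/t0c.png",cv2.resize(a,(783,486),interpolation=cv2.INTER_CUBIC))
a=cv2.imread("pics/side0.png")[140:370,170:500]; cv2.imwrite("pics/s0c.png",cv2.resize(a,(792,552),interpolation=cv2.INTER_CUBIC))
```

```text
(no output)
```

View pics/t0c.png

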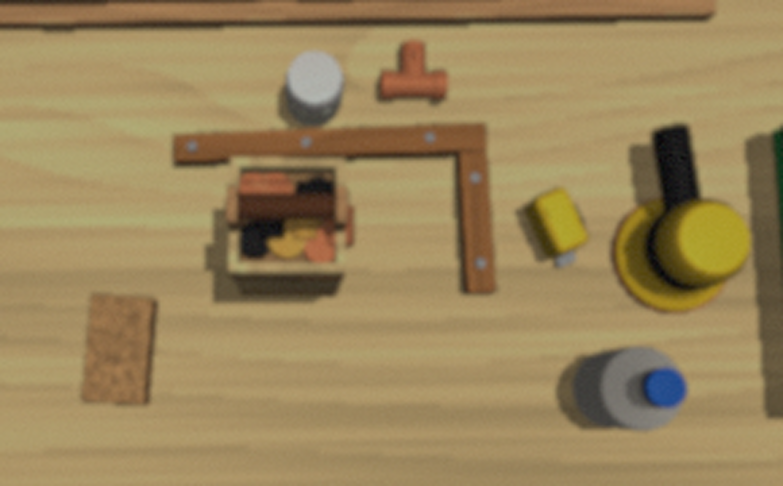

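View pics/s0c.png

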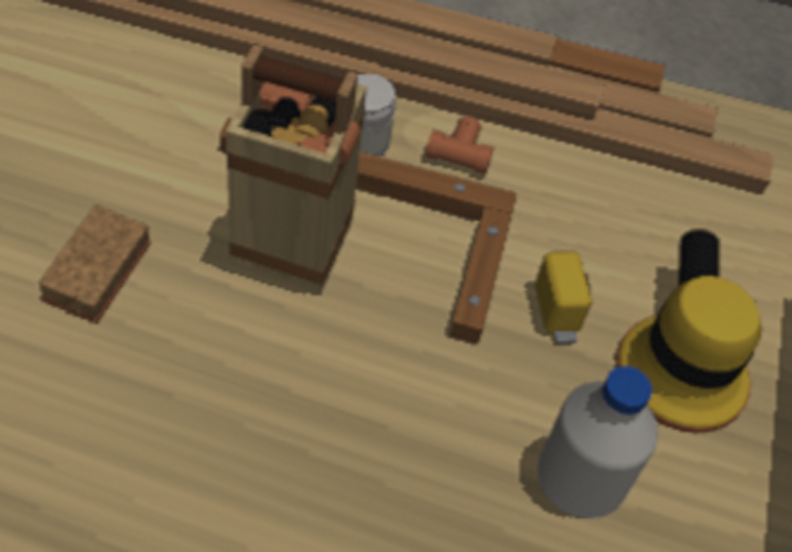

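The top view (2.7x crop) shows the corner's inside edge at about (457,155), with the batten ends at (175,165) and (465,292) and the crate rim front edge running (230,272)–(342,270). In the side view (2.4x crop) the crate's bottom corners are at about (230,255), (320,290) and (353,218). The space on the crate's robot side and +y side is free, and the block sits clear to the left.

```bash
cat > h.py <<'E'
from rig import manip
import cv2,numpy as np
def ray(c,uv,z):
    i=manip.camera_info(c); R=cv2.Rodrigues(np.array(i["rvec"]))[0]; C=-R.T@np.array(i["tvec"]).ravel()
    d=R.T@np.linalg.inv(i["K"])@np.array([uv[0],uv[1],1.]); return C+d*(z-C[2])/d[2]
def proj(c,P):
    i=manip.camera_info(c); return cv2.projectPoints(np.array(P,float).reshape(-1,1,3),np.array(i["rvec"]),np.array(i["tvec"]),np.array(i["K"]),None)[0].reshape(-1,2)
E
python3 - <<'E'
from h import *
T=lambda u,v,z:ray("top",(170+(u+.5)/2.7-.5,120+(v+.5)/2.7-.5),z)
S=lambda u,v,z:ray("side",(170+(u+.5)/2.4-.5,140+(v+.5)/2.4-.5),z)
np.set_printoptions(precision=4,suppress=True)
print("corner top",T(457,155,.03),"back end",T(175,165,.03),"side end",T(465,292,.03),"outer",T(486,125,.03),T(494,292,.03))
print("corner side cam outer",S(515,195,.03),"sidebatten end outer",S(478,328,.03),S(455,322,.03),"in",S(482,208,.03))
for p in((230,272),(342,270),(238,160),(335,160)):print("rim",T(*p,.21))
for p in((230,255),(320,290),(353,218)):print("bot",S(*p,0))
for n,p in(("rim-x+y",(230,143)),("rim-x-y",(325,160)),("rim+x-y",(363,90))):print(n,S(*p,.21))
for p in((90,293),(156,297),(150,404),(82,400)):print("block",T(*p,.034))
E
```

```text
corner top [ 0.7189 -0.216   0.03  ] back end [0.7121 0.0793 0.03  ] side end [ 0.5748 -0.2192  0.03  ] outer [ 0.7507 -0.2476  0.03  ] [ 0.5744 -0.2489  0.03  ]
corner side cam outer [ 0.7531 -0.2444  0.03  ] sidebatten end outer [ 0.5781 -0.2457  0.03  ] [ 0.5768 -0.2232  0.03  ] in [ 0.7234 -0.2155  0.03  ]
rim [0.5769 0.0107 0.21  ]
rim [ 0.5774 -0.085   0.21  ]
rim [0.6748 0.0034 0.21  ]
rim [ 0.6737 -0.0808  0.21  ]
bot [0.5923 0.0187 0.    ]
bot [ 0.5845 -0.0837  0.    ]
bot [ 0.6848 -0.0872  0.    ]
rim-x+y [0.5681 0.0047 0.21  ]
rim-x-y [ 0.5794 -0.0804  0.21  ]
rim+x-y [ 0.6728 -0.0862  0.21  ]
block [0.5783 0.1655 0.034 ]
block [0.5733 0.0978 0.034 ]
block [0.4651 0.1032 0.034 ]
block [0.4699 0.1719 0.034 ]
```

```bash
cat >> h.py <<'E'
from scipy.spatial.transform import Rotation as Ro
YAW=0.022; CO=np.array([.722,-.217,0])
np.set_printoptions(precision=4,suppress=True)
def goalR(ang,tilt,flip=1):  # ang: heading of push (rad, world), tilt deg from vertical
    f=np.array([np.cos(ang),np.sin(ang),0]); t=np.radians(tilt)
    z=f*np.sin(t)+np.array([0,0,-np.cos(t)]); x=flip*np.array([-f[1],f[0],0]); return Ro.from_matrix(np.array([x,np.cross(z,x),z]).T)
def curr():
    s=manip.get_state(); q=np.array(s["ee_rot"]); return np.array(s["position"]),Ro.from_quat(np.r_[q[1:],q[0]]),s
def go(tcp=None,R=None,dw=None):
    p,r,s=curr(); d=np.array(dw) if dw is not None else (np.array(tcp)-p if tcp is not None else np.zeros(3))
    print("t %.2f"%s["clock"],"tcp",p,"tip",p+r.apply([0,0,.025]),"F",np.array(s["contact_force"]),"w %.3f"%s["width"],"q",np.array(s["qpos"]))
    print("lin mm",1e3*r.inv().apply(d),"len",1e3*np.linalg.norm(d))
    if R is not None: v=np.degrees((r.inv()*R).as_rotvec()); print("rot deg",v,np.linalg.norm(v))
E
python3 - <<'E'
from h import *
print(manip.tips_ahead)
go([.64,.16,.27],goalR(-np.pi/2+YAW,33)); go([.64,.16,.27],goalR(-np.pi/2+YAW,33,-1))
E
```

```text
0.025
t 1.00 tcp [0.1976 0.54   0.2564] tip [0.1976 0.54   0.2314] F [-0.258  -0.1341 -1.7513] w 0.086 q [ 1.099   0.2759  1.5049 -0.      1.3607 -0.121 ]
lin mm [-204.8532  546.026   -13.6551] len 583.3486660515202
rot deg [-28.9174 -19.7473  66.6384] 75.27849330108805
t 1.00 tcp [0.1976 0.54   0.2564] tip [0.1976 0.54   0.2314] F [-0.258  -0.1341 -1.7513] w 0.086 q [ 1.099   0.2759  1.5049 -0.      1.3607 -0.121 ]
lin mm [-204.8532  546.026   -13.6551] len 583.3486660515202
rot deg [  21.813   -31.9423 -107.8236] 114.55151688017554
```

send_rows(plan=[{"linear":[-0.0171,0.0355,-0.001],"delta_rot":[0,0,0],"fingers":0.055},{"linear":[-0.0171,0.0355,-0.001],"delta_rot":[0,0,0],"fingers":0.055},{"linear":[-0.0171,0.0355,-0.001],"delta_rot":[0,0,0],"fingers":0.055},{"linear":[-0.0171,0.0355,-0.001],"delta_rot":[0,0,0],"fingers":0.055},{"linear":[-0.0171,0.0355,-0.001],"delta_rot":[0,0,0],"fingers":0.055},{"linear":[-0.0171,0.0355,-0.001],"delta_rot":[0,0,0],"fingers":0.055},{"linear":[-0.0171,0.0355,-0.001],"delta_rot":[0,0,0],"fingers":0.055},{"linear":[-0.0171,0.0355,-0.001],"delta_rot":[0,0,0],"fingers":0.055},{"linear":[-0.0171,0.0355,-0.001],"delta_rot":[0,0,0],"fingers":0.055},{"linear":[-0.0171,0.0355,-0.001],"delta_rot":[0,0,0],"fingers":0.055},{"linear":[-0.0171,0.0355,-0.001],"delta_rot":[0,0,0],"fingers":0.055},{"linear":[-0.0171,0.0355,-0.001],"delta_rot":[0,0,0],"fingers":0.055}])

```text
clock: 2.0
position: [0.5369, 0.1953, 0.2677]
ee_rot: [-0.003, 0.815, 0.579, 0.003]
contact_force: [-0.4, 0.6, 0.1]
width: 0.055
```

send_rows(plan=[{"linear":[0,0,0],"delta_rot":[-2.4,-1.65,5.55],"fingers":0.055},{"linear":[0,0,0],"delta_rot":[-2.4,-1.65,5.55],"fingers":0.055},{"linear":[0,0,0],"delta_rot":[-2.4,-1.65,5.55],"fingers":0.055},{"linear":[0,0,0],"delta_rot":[-2.4,-1.65,5.55],"fingers":0.055},{"linear":[0,0,0],"delta_rot":[-2.4,-1.65,5.55],"fingers":0.055},{"linear":[0,0,0],"delta_rot":[-2.4,-1.65,5.55],"fingers":0.055},{"linear":[0,0,0],"delta_rot":[-2.4,-1.65,5.55],"fingers":0.055},{"linear":[0,0,0],"delta_rot":[-2.4,-1.65,5.55],"fingers":0.055},{"linear":[0,0,0],"delta_rot":[-2.4,-1.65,5.55],"fingers":0.055},{"linear":[0,0,0],"delta_rot":[-2.4,-1.65,5.55],"fingers":0.055},{"linear":[0,0,0],"delta_rot":[-2.4,-1.65,5.55],"fingers":0.055},{"linear":[0,0,0],"delta_rot":[-2.4,-1.65,5.55],"fingers":0.055}])

```text
clock: 3.0
position: [0.5468, 0.1815, 0.27]
ee_rot: [0.291, 0.956, -0.023, 0.009]
contact_force: [1.2, 0.1, -0.1]
width: 0.0549
```

Run:
```python
from h import *
go([.64,.10,.27],goalR(-np.pi/2+YAW,33))
```

```text
t 3.00 tcp [0.5468 0.1815 0.27  ] tip [0.5469 0.1676 0.2492] F [ 1.1565  0.0686 -0.1179] w 0.055 q [ 0.4912  0.4273  1.3814 -0.5162  1.6275  0.5871]
lin mm [96.1819 63.0725 45.7177] len 123.77076803910546
rot deg [ 0.8653  0.4731 -3.8395] 3.964165023003886
```

send_rows(plan=[{"linear":[0.025,0.0165,0.012],"delta_rot":[0.3,0.1,-1.2],"fingers":0.055},{"linear":[0.025,0.0165,0.012],"delta_rot":[0.3,0.1,-1.2],"fingers":0.055},{"linear":[0.025,0.0165,0.012],"delta_rot":[0.3,0.1,-1.2],"fingers":0.055},{"linear":[0.025,0.0165,0.012],"delta_rot":[0,0,0],"fingers":0.055},{"linear":[0,0,0],"delta_rot":[0,0,0],"fingers":0.055}])

```text
clock: 3.42
position: [0.6502, 0.1016, 0.2633]
ee_rot: [0.283, 0.959, 0.013, 0.001]
contact_force: [-0.3, 0.6, 0.2]
width: 0.0549
```

Run:
```python
from h import *
go([.64,.09,.047],goalR(-np.pi/2+YAW,33))
```

```text
t 3.42 tcp [0.6502 0.1016 0.2633] tip [0.6505 0.088  0.2423] F [-0.2748  0.6288  0.2426] w 0.055 q [ 0.3182  0.5011  1.2645 -0.5459  1.5659  0.3478]
lin mm [  -9.5633 -108.054   187.8134] len 216.88938347631964
rot deg [-0.0787  0.1203  0.2869] 0.32090982013223956
```

send_rows(plan=[{"linear":[-0.0013,-0.0154,0.0268],"delta_rot":[0,0,0],"fingers":0.055},{"linear":[-0.0013,-0.0154,0.0268],"delta_rot":[0,0,0],"fingers":0.055},{"linear":[-0.0013,-0.0154,0.0268],"delta_rot":[0,0,0],"fingers":0.055},{"linear":[-0.0013,-0.0154,0.0268],"delta_rot":[0,0,0],"fingers":0.055},{"linear":[-0.0013,-0.0154,0.0268],"delta_rot":[0,0,0],"fingers":0.055},{"linear":[-0.0013,-0.0154,0.0268],"delta_rot":[0,0,0],"fingers":0.055},{"linear":[-0.0005,-0.0123,0.0214],"delta_rot":[0,0,0],"fingers":0.055},{"linear":[0,0,0],"delta_rot":[0,0,0],"fingers":0.055}])

```text
clock: 4.08
position: [0.6459, 0.0903, 0.0475]
ee_rot: [0.28, 0.96, 0.008, 0.006]
contact_force: [-0.5, -0.2, 0.3]
width: 0.0549
```

Run:
```python
from h import *
f=np.array([np.sin(YAW),-np.cos(YAW),0])
go(dw=f*.01,R=goalR(-np.pi/2+YAW,33))
a=manip.get_image("side")[120:350,150:480,::-1]; cv2.imwrite("pics/s1.png",cv2.resize(a,(792,552),interpolation=cv2.INTER_CUBIC))
```

```text
t 4.08 tcp [0.6459 0.0903 0.0475] tip [0.6463 0.0769 0.0264] F [-0.485  -0.1935  0.3376] w 0.055 q [ 0.3025  0.6664  1.5381 -0.5943  1.1785  0.5872]
lin mm [0.0412 8.4332 5.3739] len 10.0
rot deg [-0.4943 -0.2091 -0.4149] 0.6783559488431954
```

View pics/s1.png

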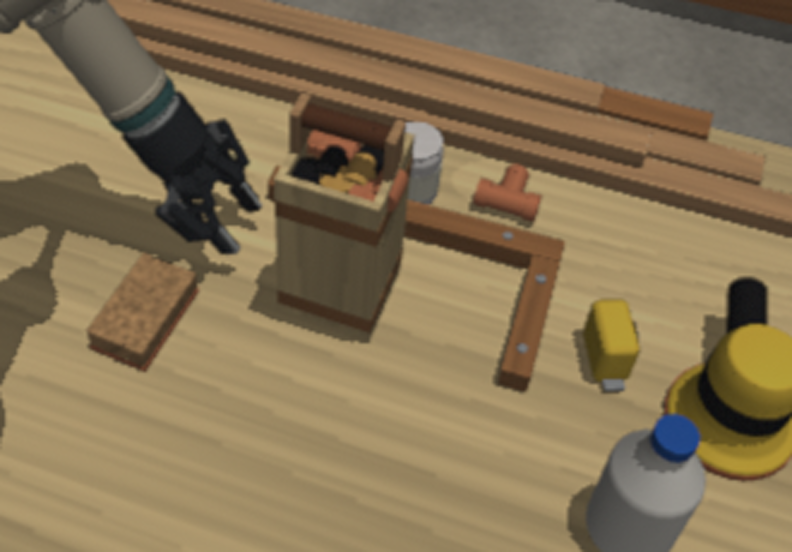

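The gripper is down beside the crate's +y face (fingertips near crop pixels (235,245)/(255,203)) and clear of the block; the crate is still in place. I'll approach and start pushing gently.

send_rows(plan=[{"linear":[-0.0012,0.0067,0.0043],"delta_rot":[0,0,0],"fingers":0.055},{"linear":[-0.0012,0.0067,0.0043],"delta_rot":[0,0,0],"fingers":0.055},{"linear":[-0.0012,0.0067,0.0043],"delta_rot":[0,0,0],"fingers":0.055},{"linear":[-0.0012,0.0067,0.0043],"delta_rot":[0,0,0],"fingers":0.055},{"linear":[0,0.0067,0.0043],"delta_rot":[0,0,0],"fingers":0.055},{"linear":[0,0.0042,0.0027],"delta_rot":[0,0,0],"fingers":0.055},{"linear":[0,0.0042,0.0027],"delta_rot":[0,0,0],"fingers":0.055},{"linear":[0,0.0042,0.0027],"delta_rot":[0,0,0],"fingers":0.055},{"linear":[0,0.0042,0.0027],"delta_rot":[0,0,0],"fingers":0.055}])

```text
clock: 4.88
position: [0.6484, 0.0286, 0.0603]
ee_rot: [0.276, 0.961, 0.004, 0.016]
contact_force: [-2.8, 14.4, 3.8]
width: 0.0553
```

Run:
```python
from h import *
f=np.array([np.sin(YAW),-np.cos(YAW),0])
go(dw=f*.01,R=goalR(-np.pi/2+YAW,33))
```

```text
t 4.88 tcp [0.6484 0.0286 0.0603] tip [0.6493 0.0153 0.0391] F [-2.7792 14.3676  3.772 ] w 0.055 q [ 0.2126  0.6207  1.594  -0.6268  1.1092  0.5435]
lin mm [0.0604 8.4759 5.3062] len 10.0
rot deg [-0.9569 -1.2383 -1.1999] 1.972031706589353
```

Run:
```python
from h import *
f=np.array([np.sin(YAW),-np.cos(YAW),0])
go(dw=f*.03+[-.006,0,-.020],R=goalR(-np.pi/2+YAW,33))
```

```text
t 4.88 tcp [0.6484 0.0286 0.0603] tip [0.6493 0.0153 0.0391] F [-2.7792 14.3676  3.772 ] w 0.055 q [ 0.2126  0.6207  1.594  -0.6268  1.1092  0.5435]
lin mm [-6.405  14.8353 32.6645] len 36.44284070794344
rot deg [-0.9569 -1.2383 -1.1999] 1.972031706589353
```

send_rows(plan=[{"linear":[-0.001,0.0025,0.0055],"delta_rot":[-0.2,-0.2,-0.2],"fingers":0.055},{"linear":[-0.001,0.0025,0.0055],"delta_rot":[-0.2,-0.2,-0.2],"fingers":0.055},{"linear":[-0.001,0.0025,0.0055],"delta_rot":[-0.2,-0.2,-0.2],"fingers":0.055},{"linear":[-0.001,0.0025,0.0055],"delta_rot":[-0.2,-0.2,-0.2],"fingers":0.055},{"linear":[-0.001,0.0025,0.0055],"delta_rot":[-0.2,-0.2,-0.2],"fingers":0.055},{"linear":[-0.001,0.0025,0.0055],"delta_rot":[-0.2,-0.2,-0.2],"fingers":0.055}])

```text
clock: 5.38
position: [0.6491, 0.0222, 0.0471]
ee_rot: [0.265, 0.964, 0.002, 0.017]
contact_force: [-3.6, 16.6, 12.3]
width: 0.0549
```

Run:
```python
from h import *
f=np.array([np.sin(YAW),-np.cos(YAW),0])
go(dw=f*.05+[-.005,0,-.010],R=goalR(-np.pi/2+YAW,33))
a=manip.get_image("side")[120:350,150:480,::-1]; cv2.imwrite("pics/s2.png",cv2.resize(a,(792,552),interpolation=cv2.INTER_CUBIC))
```

```text
t 5.38 tcp [0.6491 0.0222 0.0471] tip [0.65   0.0095 0.0256] F [-3.6314 16.552  12.2871] w 0.055 q [ 0.1932  0.6272  1.6099 -0.6167  1.0697  0.5384]
lin mm [-4.8351 37.9076 33.9652] len 51.12730080213369
rot deg [-2.2886 -1.2729 -1.4435] 2.990281083475323
```

View pics/s2.png

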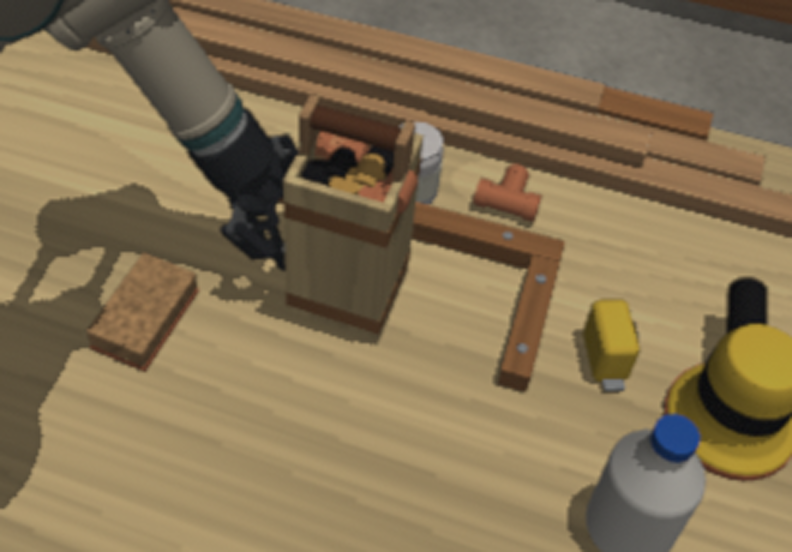

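Crate upright at crop (290–415, 100–330), moved about 10 mm with the fingers low on its left face; nothing else disturbed. Small rows are eaten by compliance, so I'll use larger ones.

send_rows(plan=[{"linear":[-0.001,0.0076,0.006],"delta_rot":[-0.8,-0.3,-0.4],"fingers":0.055},{"linear":[-0.001,0.0076,0.006],"delta_rot":[-0.8,-0.3,-0.4],"fingers":0.055},{"linear":[-0.001,0.0076,0.006],"delta_rot":[-0.8,-0.3,-0.4],"fingers":0.055},{"linear":[-0.001,0.0076,0.006],"delta_rot":[-0.8,-0.3,-0.4],"fingers":0.055}])

```text
clock: 5.77
position: [0.6507, 0.0015, 0.0461]
ee_rot: [0.278, 0.961, 0.008, 0.014]
contact_force: [-2.1, 15.0, 7.6]
width: 0.0548
```

Run:
```python
from h import *
f=np.array([np.sin(YAW),-np.cos(YAW),0])
go(dw=f*.05+[-.006,0,-.005],R=goalR(-np.pi/2+YAW,33))
```

```text
t 5.77 tcp [0.6507 0.0015 0.0461] tip [ 0.6515 -0.0118  0.0249] F [-2.0593 15.0491  7.6054] w 0.055 q [ 0.1732  0.6326  1.6174 -0.6509  1.066   0.5298]
lin mm [-6.1815 39.5753 30.7146] len 50.47574729287554
rot deg [-0.7576 -1.1161 -0.614 ] 1.4821623523366911
```

send_rows(plan=[{"linear":[-0.002,0.0076,0.0058],"delta_rot":[-0.4,-0.4,-0.3],"fingers":0.055},{"linear":[-0.002,0.0076,0.0058],"delta_rot":[-0.4,-0.4,-0.3],"fingers":0.055},{"linear":[-0.002,0.0076,0.0058],"delta_rot":[-0.4,-0.4,-0.3],"fingers":0.055},{"linear":[-0.002,0.0076,0.0058],"delta_rot":[-0.4,-0.4,-0.3],"fingers":0.055},{"linear":[-0.002,0.0076,0.0058],"delta_rot":[-0.4,-0.4,-0.3],"fingers":0.055},{"linear":[-0.002,0.0076,0.0058],"delta_rot":[-0.4,-0.4,-0.3],"fingers":0.055}])

```text
clock: 6.27
position: [0.6517, -0.0317, 0.0457]
ee_rot: [0.278, 0.96, 0.014, 0.009]
contact_force: [-0.3, 14.9, 8.0]
width: 0.0551
```

Run:
```python
from h import *
f=np.array([np.sin(YAW),-np.cos(YAW),0])
go(dw=f*.05+[-.006,0,-.005],R=goalR(-np.pi/2+YAW,33))
a=manip.get_image("top")[120:300,170:460,::-1]; cv2.imwrite("pics/t3.png",cv2.resize(a,(783,486),interpolation=cv2.INTER_CUBIC))
```

```text
t 6.27 tcp [ 0.6517 -0.0317  0.0457] tip [ 0.6523 -0.045   0.0245] F [-0.3099 14.8542  8.0224] w 0.055 q [ 0.1232  0.6277  1.6305 -0.6651  1.0425  0.4844]
lin mm [-6.5389 39.4474 30.805 ] len 50.47574729287554
rot deg [-0.6858 -0.716   0.2217] 1.0159231571398357
```

View pics/t3.png

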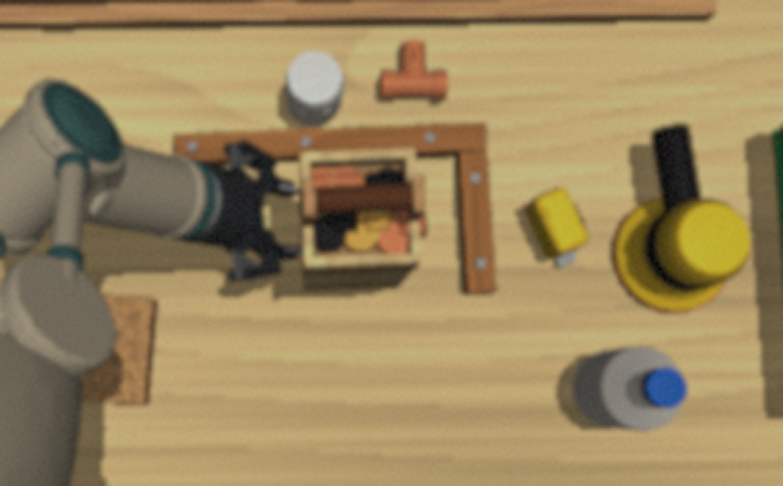

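The crate rim spans about (302,152)–(415,268), upright and close to parallel with the battens, with both fingers on its left face; tin, tee and block are unmoved. I'll continue.

send_rows(plan=[{"linear":[-0.002,0.0076,0.0058],"delta_rot":[-0.4,-0.3,0],"fingers":0.055},{"linear":[-0.002,0.0076,0.0058],"delta_rot":[-0.4,-0.3,0],"fingers":0.055},{"linear":[-0.002,0.0076,0.0058],"delta_rot":[-0.4,-0.3,0],"fingers":0.055},{"linear":[-0.002,0.0076,0.0058],"delta_rot":[-0.4,-0.3,0],"fingers":0.055},{"linear":[-0.002,0.0076,0.0058],"delta_rot":[-0.4,-0.3,0],"fingers":0.055},{"linear":[-0.002,0.0076,0.0058],"delta_rot":[-0.4,-0.3,0],"fingers":0.055},{"linear":[-0.002,0.0076,0.0058],"delta_rot":[-0.4,-0.3,0],"fingers":0.055}])

```text
clock: 6.9
position: [0.6532, -0.0739, 0.0456]
ee_rot: [0.282, 0.959, 0.005, 0.013]
contact_force: [0.1, 13.9, 7.3]
width: 0.055
```

Run:
```python
from h import *
f=np.array([np.sin(YAW),-np.cos(YAW),0])
go(dw=f*.05+[-.006,0,-.005],R=goalR(-np.pi/2+YAW,33))
```

```text
t 6.90 tcp [ 0.6532 -0.0739  0.0456] tip [ 0.6539 -0.0874  0.0246] F [ 0.0546 13.8767  7.2782] w 0.055 q [ 0.0619  0.621   1.6509 -0.6968  1.0023  0.4757]
lin mm [-5.9    39.3422 31.0674] len 50.47574729287554
rot deg [-0.2778 -0.9224 -0.878 ] 1.3034450023802857
```

send_rows(plan=[{"linear":[-0.002,0.0076,0.0058],"delta_rot":[-0.2,-0.3,-0.4],"fingers":0.055},{"linear":[-0.002,0.0076,0.0058],"delta_rot":[-0.2,-0.3,-0.4],"fingers":0.055},{"linear":[0,-0.0126,-0.008],"delta_rot":[0,0,0],"fingers":0.055},{"linear":[0,-0.0126,-0.008],"delta_rot":[0,0,0],"fingers":0.055},{"linear":[0,-0.0252,-0.016],"delta_rot":[0,0,0],"fingers":0.055},{"linear":[0,-0.0252,-0.016],"delta_rot":[0,0,0],"fingers":0.055},{"linear":[0,-0.0126,-0.026],"delta_rot":[0,0,0],"fingers":0.055}])

```text
clock: 7.48
position: [0.6484, 0.0269, 0.0597]
ee_rot: [0.28, 0.96, 0.007, 0.009]
contact_force: [0.3, -0.5, -0.4]
width: 0.0549
```

Run:
```python
from h import *
go(tcp=[.50,.03,.15],R=goalR(YAW,38))
a=manip.get_image("top")[120:300,170:460,::-1]; cv2.imwrite("pics/t4.png",cv2.resize(a,(783,486),interpolation=cv2.INTER_CUBIC))
```

```text
t 7.48 tcp [0.6484 0.0269 0.0597] tip [0.649  0.0135 0.0386] F [ 0.3163 -0.5028 -0.3903] w 0.055 q [ 0.2127  0.6278  1.5851 -0.6279  1.1256  0.5334]
lin mm [-147.0825   44.8714  -80.9497] len 173.7801732694914
rot deg [ -3.6346  51.608  -74.0485] 90.3314569411177
```

View pics/t4.png

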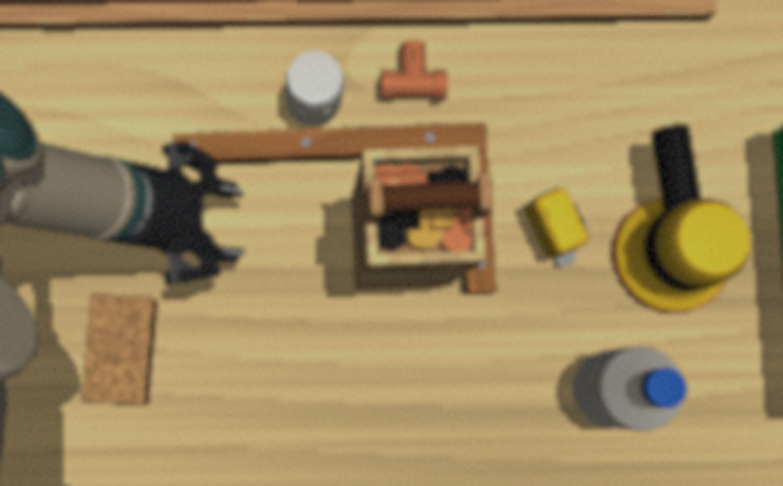

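Crate rim front edge now at (365,265)–(480,262), nearly at the side batten and near square; gripper retracted to the left and everything else is unmoved.

send_rows(plan=[{"linear":[-0.0294,0.009,-0.019],"delta_rot":[0,0,0],"fingers":0.055},{"linear":[-0.0294,0.009,-0.019],"delta_rot":[0,0,0],"fingers":0.055},{"linear":[-0.0294,0.009,-0.019],"delta_rot":[0,0,0],"fingers":0.055},{"linear":[-0.0294,0.009,-0.019],"delta_rot":[0,0,0],"fingers":0.055},{"linear":[-0.0294,0.009,-0.019],"delta_rot":[0,0,0],"fingers":0.055}])

```text
clock: 7.95
position: [0.5023, 0.0454, 0.1623]
ee_rot: [0.279, 0.96, 0.011, 0.015]
contact_force: [1.3, -0.2, 0.9]
width: 0.0549
```

send_rows(plan=[{"linear":[0,0,0],"delta_rot":[-0.26,3.69,-5.29],"fingers":0.055},{"linear":[0,0,0],"delta_rot":[-0.26,3.69,-5.29],"fingers":0.055},{"linear":[0,0,0],"delta_rot":[-0.26,3.69,-5.29],"fingers":0.055},{"linear":[0,0,0],"delta_rot":[-0.26,3.69,-5.29],"fingers":0.055},{"linear":[0,0,0],"delta_rot":[-0.26,3.69,-5.29],"fingers":0.055},{"linear":[0,0,0],"delta_rot":[-0.26,3.69,-5.29],"fingers":0.055},{"linear":[0,0,0],"delta_rot":[-0.26,3.69,-5.29],"fingers":0.055},{"linear":[0,0,0],"delta_rot":[-0.26,3.69,-5.29],"fingers":0.055},{"linear":[0,0,0],"delta_rot":[-0.26,3.69,-5.29],"fingers":0.055},{"linear":[0,0,0],"delta_rot":[-0.26,3.69,-5.29],"fingers":0.055},{"linear":[0,0,0],"delta_rot":[-0.26,3.69,-5.29],"fingers":0.055},{"linear":[0,0,0],"delta_rot":[-0.26,3.69,-5.29],"fingers":0.055}])

```text
clock: 8.95
position: [0.4941, 0.0517, 0.1675]
ee_rot: [0.246, 0.736, 0.596, 0.209]
contact_force: [0.3, 0.1, -1.0]
width: 0.0552
```

Run:
```python
from h import *
go(tcp=[.50,-.158,.12],R=goalR(YAW,38))
T=lambda u,v,z:ray("top",(170+(u+.5)/2.7-.5,120+(v+.5)/2.7-.5),z)
print(T(365,265,.21),T(480,262,.21))
```

```text
t 8.95 tcp [0.4941 0.0517 0.1675] tip [0.5091 0.0489 0.1477] F [ 0.2514  0.1076 -0.9964] w 0.055 q [ 0.0712  0.0431  2.272  -0.7083  0.2422 -0.6485]
lin mm [-204.7593   11.0447   64.9528] len 215.09813593036543
rot deg [ -0.2539   7.3514 -10.7415] 13.01869707690728
[ 0.5815 -0.1048  0.21  ] [ 0.5828 -0.2032  0.21  ]
```

Run:
```python
from h import *
go(tcp=[.51,-.158,.12],R=goalR(YAW,30))
```

```text
t 8.95 tcp [0.4941 0.0517 0.1675] tip [0.5091 0.0489 0.1477] F [ 0.2514  0.1076 -0.9964] w 0.055 q [ 0.0712  0.0431  2.272  -0.7083  0.2422 -0.6485]
lin mm [-202.726    18.7793   70.9563] len 215.60452205347264
rot deg [  7.7116   6.5892 -11.2366] 15.137637914401068
```

send_rows(plan=[{"linear":[0,0,0],"delta_rot":[2.6,2.2,-3.7],"fingers":0.055},{"linear":[0,0,0],"delta_rot":[2.6,2.2,-3.7],"fingers":0.055},{"linear":[0,0,0],"delta_rot":[2.6,2.2,-3.7],"fingers":0.055},{"linear":[-0.03,0,0],"delta_rot":[0,0,0],"fingers":0.055},{"linear":[-0.03,0,0],"delta_rot":[0,0,0],"fingers":0.055},{"linear":[-0.03,0,0],"delta_rot":[0,0,0],"fingers":0.055},{"linear":[-0.03,0,0],"delta_rot":[0,0,0],"fingers":0.055},{"linear":[-0.03,0,0],"delta_rot":[0,0,0],"fingers":0.055},{"linear":[-0.03,0,0],"delta_rot":[0,0,0],"fingers":0.055},{"linear":[-0.02,0,0],"delta_rot":[0,0,0],"fingers":0.055}])

```text
clock: 9.78
position: [0.4723, -0.098, 0.1658]
ee_rot: [0.217, 0.713, 0.639, 0.188]
contact_force: [1.0, 0.7, -0.7]
width: 0.055
```

Run:
```python
from h import *
go(tcp=[.52,-.158,.05],R=goalR(YAW,30))
```

```text
t 9.78 tcp [ 0.4723 -0.098   0.1658] tip [ 0.4859 -0.0997  0.1449] F [ 0.9649  0.7127 -0.7413] w 0.055 q [-0.4902  0.0077  2.2619  0.5647  0.3745 -2.4285]
lin mm [-53.2028 -18.6849 126.8815] len 138.84732702892524
rot deg [ 3.3092  4.4835 -6.2635] 8.383549841742626
```

The wrist joint is near its range limit (q6 = -2.43), so I'll spin the tool half a turn; by symmetry the grasp pose is the same.

send_rows(plan=[{"linear":[0,0,0],"delta_rot":[0,0,7],"fingers":0.055},{"linear":[0,0,0],"delta_rot":[0,0,7],"fingers":0.055},{"linear":[0,0,0],"delta_rot":[0,0,7],"fingers":0.055},{"linear":[0,0,0],"delta_rot":[0,0,7],"fingers":0.055},{"linear":[0,0,0],"delta_rot":[0,0,7],"fingers":0.055},{"linear":[0,0,0],"delta_rot":[0,0,7],"fingers":0.055},{"linear":[0,0,0],"delta_rot":[0,0,7],"fingers":0.055},{"linear":[0,0,0],"delta_rot":[0,0,7],"fingers":0.055},{"linear":[0,0,0],"delta_rot":[0,0,7],"fingers":0.055},{"linear":[0,0,0],"delta_rot":[0,0,7],"fingers":0.055},{"linear":[0,0,0],"delta_rot":[0,0,7],"fingers":0.055},{"linear":[0,0,0],"delta_rot":[0,0,7],"fingers":0.055}])

```text
clock: 10.78
position: [0.4697, -0.1024, 0.1665]
ee_rot: [0.032, 0.958, -0.019, 0.284]
contact_force: [0.6, 0.1, -0.3]
width: 0.055
```

send_rows(plan=[{"linear":[0,0,0],"delta_rot":[0,0,7],"fingers":0.055},{"linear":[0,0,0],"delta_rot":[0,0,7],"fingers":0.055},{"linear":[0,0,0],"delta_rot":[0,0,7],"fingers":0.055},{"linear":[0,0,0],"delta_rot":[0,0,7],"fingers":0.055},{"linear":[0,0,0],"delta_rot":[0,0,7],"fingers":0.055},{"linear":[0,0,0],"delta_rot":[0,0,7],"fingers":0.055},{"linear":[0,0,0],"delta_rot":[0,0,7],"fingers":0.055},{"linear":[0,0,0],"delta_rot":[0,0,7],"fingers":0.055},{"linear":[0,0,0],"delta_rot":[0,0,7],"fingers":0.055},{"linear":[0,0,0],"delta_rot":[0,0,7],"fingers":0.055},{"linear":[0,0,0],"delta_rot":[0,0,7],"fingers":0.055}])

```text
clock: 11.7
position: [0.4668, -0.0989, 0.1662]
ee_rot: [-0.155, 0.729, -0.623, 0.237]
contact_force: [0.1, 0.1, -0.1]
width: 0.0546
```

Run:
```python
from h import *
go(tcp=[.52,-.158,.05],R=goalR(YAW,30,-1))
```

```text
t 11.70 tcp [ 0.4668 -0.0989  0.1662] tip [ 0.4803 -0.1006  0.1452] F [ 0.0882  0.1297 -0.1479] w 0.055 q [-0.4987 -0.0004  2.2633  0.5481  0.3885  0.4565]
lin mm [ 46.3039  26.5941 130.3098] len 140.82590798820382
rot deg [-2.2461 -4.8199  8.9602] 10.419240654136267
```

send_rows(plan=[{"linear":[0.0,0.0,0.0],"delta_rot":[-1.1,-2.4,4.5],"fingers":0.055},{"linear":[0.0,0.0,0.0],"delta_rot":[-1.1,-2.4,4.5],"fingers":0.055},{"linear":[0.0115,0.0066,0.022],"delta_rot":[0,0,0],"fingers":0.055},{"linear":[0.0115,0.0066,0.022],"delta_rot":[0,0,0],"fingers":0.055},{"linear":[0.0115,0.0066,0.022],"delta_rot":[0,0,0],"fingers":0.055}])

```text
clock: 12.12
position: [0.4848, -0.1318, 0.1029]
ee_rot: [-0.188, 0.69, -0.675, 0.183]
contact_force: [1.8, -0.1, 0.4]
width: 0.0547
```

Run:
```python
from h import *
go(tcp=[.53,-.158,.047],R=goalR(YAW,30,-1))
```

```text
t 12.12 tcp [ 0.4848 -0.1318  0.1029] tip [ 0.4975 -0.1315  0.0813] F [ 1.761  -0.0708  0.4302] w 0.055 q [-0.6148  0.1746  2.2687  0.8946  0.3978  0.149 ]
lin mm [ 27.2733 -10.1414  70.7735] len 76.5217279520866
rot deg [-0.4567  0.0517 -0.026 ] 0.46035466877045267
```

send_rows(plan=[{"linear":[0.0068,-0.0025,0.0177],"delta_rot":[-0.1,0,0],"fingers":0.055},{"linear":[0.0068,-0.0025,0.0177],"delta_rot":[-0.1,0,0],"fingers":0.055},{"linear":[0.0068,-0.0025,0.0177],"delta_rot":[-0.1,0,0],"fingers":0.055},{"linear":[0.0068,-0.0025,0.0177],"delta_rot":[-0.1,0,0],"fingers":0.055},{"linear":[0,0,0],"delta_rot":[0,0,0],"fingers":0.055}])

```text
clock: 12.53
position: [0.5303, -0.1607, 0.0402]
ee_rot: [-0.184, 0.691, -0.676, 0.179]
contact_force: [-0.2, -0.2, -0.1]
width: 0.0553
```

Run:
```python
from h import *
f=np.array([np.cos(YAW),np.sin(YAW),0])
go(tcp=[.53,-.158,.044]);go(dw=.01*f,R=goalR(YAW,30,-1))
```

```text
t 12.53 tcp [ 0.5303 -0.1607  0.0402] tip [ 0.5427 -0.1604  0.0185] F [-0.2211 -0.2378 -0.0852] w 0.055 q [-0.6021  0.3622  2.2293  1.2028  0.3164 -0.1729]
lin mm [-2.6825 -1.6555 -3.4275] len 4.656629573967394
t 12.53 tcp [ 0.5303 -0.1607  0.0402] tip [ 0.5427 -0.1604  0.0185] F [-0.2211 -0.2378 -0.0852] w 0.055 q [-0.6021  0.3622  2.2293  1.2028  0.3164 -0.1729]
lin mm [-0.0031 -8.6866  4.9541] len 10.0
rot deg [ 0.3032  0.0553 -0.0519] 0.31255911220575566
```

send_rows(plan=[{"linear":[-0.0005,-0.0061,0.0035],"delta_rot":[0,0,0],"fingers":0.055},{"linear":[-0.0005,-0.0061,0.0035],"delta_rot":[0,0,0],"fingers":0.055},{"linear":[-0.0005,-0.0061,0.0035],"delta_rot":[0,0,0],"fingers":0.055},{"linear":[0,-0.0061,0.0035],"delta_rot":[0,0,0],"fingers":0.055},{"linear":[0,-0.0061,0.0035],"delta_rot":[0,0,0],"fingers":0.055}])

```text
clock: 12.95
position: [0.5634, -0.1554, 0.0402]
ee_rot: [-0.184, 0.692, -0.676, 0.176]
contact_force: [0.4, -0.0, -1.2]
width: 0.0555
```

Run:
```python
from h import *
f=np.array([np.cos(YAW),np.sin(YAW),0])
go(dw=.01*f,R=goalR(YAW,30,-1))
```

```text
t 12.95 tcp [ 0.5634 -0.1554  0.0402] tip [ 0.5757 -0.155   0.0185] F [ 0.3719 -0.034  -1.1534] w 0.056 q [-0.5486  0.3886  2.1641  1.0876  0.3104 -0.0066]
lin mm [ 0.0262 -8.7066  4.9187] len 10.0
rot deg [ 0.5359  0.3258 -0.0134] 0.6272724920207686
```

Just short of contact. Now I'll push.

send_rows(plan=[{"linear":[0,-0.0076,0.004],"delta_rot":[0.3,0.1,0],"fingers":0.055},{"linear":[0,-0.0076,0.004],"delta_rot":[0.3,0.1,0],"fingers":0.055},{"linear":[0,-0.0076,0.004],"delta_rot":[0.3,0.1,0],"fingers":0.055},{"linear":[0,-0.0076,0.004],"delta_rot":[0.3,0.1,0],"fingers":0.055}])

```text
clock: 13.28
position: [0.5879, -0.1512, 0.0401]
ee_rot: [-0.184, 0.691, -0.675, 0.182]
contact_force: [-14.5, -2.8, 7.7]
width: 0.0548
```

Run:
```python
from h import *
f=np.array([np.cos(YAW),np.sin(YAW),0])
go(dw=.01*f,R=goalR(YAW,30,-1))
a=manip.get_image("top")[120:300,170:460,::-1]; cv2.imwrite("pics/t5.png",cv2.resize(a,(783,486),interpolation=cv2.INTER_CUBIC))
```

```text
t 13.28 tcp [ 0.5879 -0.1512  0.0401] tip [ 0.6004 -0.151   0.0184] F [-14.4891  -2.8231   7.6514] w 0.055 q [-0.51    0.4086  2.1276  1.0724  0.2914  0.043 ]
lin mm [ 0.0133 -8.6578  5.0043] len 10.0
rot deg [-0.0281 -0.1034  0.1475] 0.18233485944323258
```

View pics/t5.png

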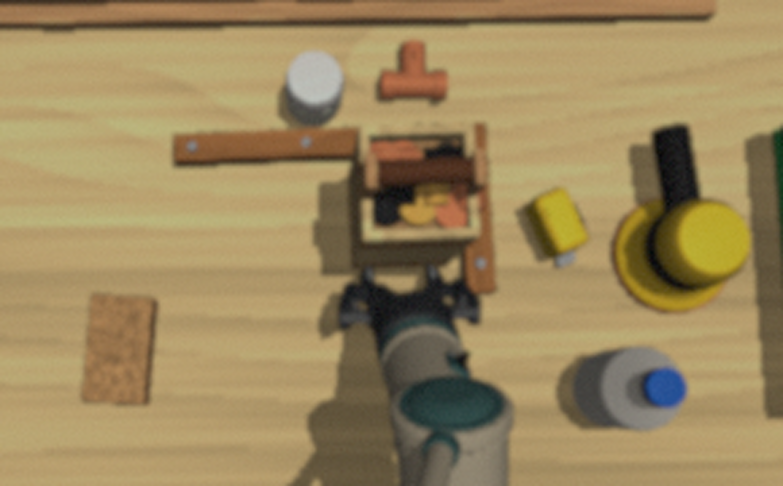

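Crate rim front edge is now at about (362,243)–(478,238), upright, with the fingers centred low on its near face; neighbours undisturbed. About 10 mm to go.

send_rows(plan=[{"linear":[0,-0.0076,0.004],"delta_rot":[0,0,0],"fingers":0.055},{"linear":[0,-0.0076,0.004],"delta_rot":[0,0,0],"fingers":0.055}])

```text
clock: 13.5
position: [0.5989, -0.1493, 0.0401]
ee_rot: [-0.182, 0.692, -0.675, 0.18]
contact_force: [-15.6, -2.7, 9.7]
width: 0.0549
```

send_rows(plan=[{"linear":[0,-0.0076,0.004],"delta_rot":[0,0,0],"fingers":0.055}])

```text
clock: 13.58
position: [0.6039, -0.1484, 0.0401]
ee_rot: [-0.18, 0.692, -0.676, 0.179]
contact_force: [-17.1, -3.1, 9.3]
width: 0.0549
```

send_rows(plan=[{"linear":[0,-0.0076,0.004],"delta_rot":[0,0,0],"fingers":0.055}])

```text
clock: 13.67
position: [0.607, -0.148, 0.0398]
ee_rot: [-0.178, 0.693, -0.676, 0.178]
contact_force: [-60.3, -12.7, 45.7]
width: 0.0551
```

Force jumped to 60 N, which means the crate is firmly against the back batten. I'll back off and measure.

send_rows(plan=[{"linear":[0,0.005,-0.003],"delta_rot":[0,0,0],"fingers":0.055},{"linear":[0,0.013,-0.0075],"delta_rot":[0,0,0],"fingers":0.055},{"linear":[0,0.026,-0.015],"delta_rot":[0,0,0],"fingers":0.055},{"linear":[0,0.026,-0.015],"delta_rot":[0,0,0],"fingers":0.055},{"linear":[0,0.026,-0.015],"delta_rot":[0,0,0],"fingers":0.055}])

```text
clock: 14.08
position: [0.495, -0.1503, 0.0464]
ee_rot: [-0.178, 0.696, -0.672, 0.183]
contact_force: [-0.3, -0.1, -0.0]
width: 0.0549
```

Run:
```python
from h import *
go(tcp=[.54,.06,.17],R=goalR(-np.pi/2+YAW,33))
a=manip.get_image("top"); cv2.imwrite("pics/top6.png",a[...,::-1]); b=manip.get_image("side"); cv2.imwrite("pics/side6.png",b[...,::-1])
A=cv2.resize(a[155:235,285:365,::-1],(400,400),interpolation=cv2.INTER_CUBIC);B=cv2.resize(b[150:250,285:385,::-1],(400,400),interpolation=cv2.INTER_CUBIC)
# overlay predicted home crate bottom/rim in red
cy,sy=np.cos(YAW),np.sin(YAW); M=np.array([[cy,-sy,0],[sy,cy,0],[0,0,1]])
for z in(0,.21):
    P=CO+np.array([[-.1,0,z],[0,0,z],[0,.1,z],[-.1,.1,z]])@M.T
    print(z,"top",((proj("top",P)-[285,155])*5).round().tolist(),"side",((proj("side",P)-[285,150])*4).round().tolist())
cv2.imwrite("pics/c6.png",np.hstack([A,B]))
```

```text
t 14.08 tcp [ 0.495  -0.1503  0.0464] tip [ 0.5073 -0.1502  0.0246] F [-0.3086 -0.1412 -0.0422] w 0.055 q [-0.6257  0.3131  2.3005  1.2578  0.3105 -0.2685]
lin mm [-206.8569 -107.3782  -84.8607] len 248.03464745942165
rot deg [-48.1752   2.0999 -93.0842] 104.83283929835807
0 top [[273.0, 287.0], [263.0, 117.0], [91.0, 123.0], [99.0, 293.0]] side [[302.0, 460.0], [337.0, 336.0], [187.0, 295.0], [145.0, 415.0]]
0.21 top [[344.0, 224.0], [330.0, 16.0], [119.0, 23.0], [129.0, 232.0]] side [[358.0, 240.0], [394.0, 110.0], [220.0, 67.0], [173.0, 191.0]]
```

View pics/c6.png

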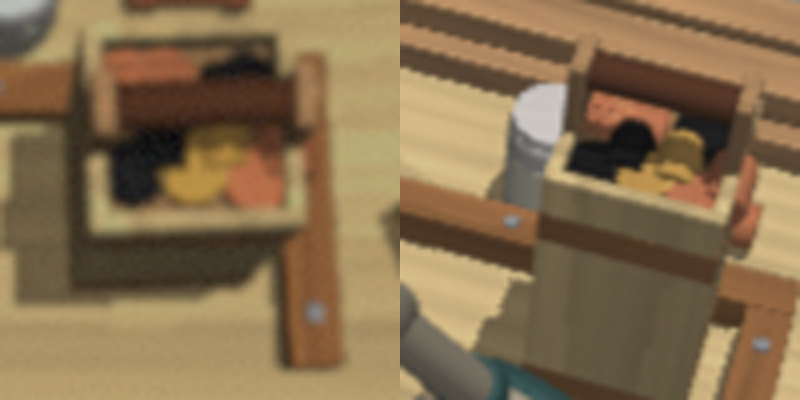

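Left (top, 5x): rim front corners at (90,235) and (305,228), versus (129,232) and (344,224) predicted for home. So x is home within 2 mm and it is square, but about 15–18 mm remain toward the side batten. The right panel (side view) agrees. Now I'll return to the +y side.

Run:
```python
from h import *
go(tcp=[.50,.03,.18],R=goalR(YAW,3,-1))
```

```text
t 14.18 tcp [ 0.4909 -0.1485  0.0451] tip [ 0.5032 -0.1484  0.0233] F [-0.4162  0.3496  0.7448] w 0.055 q [-0.6276  0.3114  2.3069  1.2545  0.3107 -0.2638]
lin mm [-176.7134  -79.1998 -112.4473] len 223.92997546978572
rot deg [-26.2746  -0.5143   0.5226] 26.2848774937881
```

send_rows(plan=[{"linear":[-0.025,-0.011,-0.016],"delta_rot":[0,0,0],"fingers":0.045},{"linear":[-0.025,-0.011,-0.016],"delta_rot":[0,0,0],"fingers":0.045},{"linear":[-0.025,-0.011,-0.016],"delta_rot":[0,0,0],"fingers":0.045},{"linear":[-0.025,-0.011,-0.016],"delta_rot":[0,0,0],"fingers":0.045},{"linear":[-0.025,-0.011,-0.016],"delta_rot":[0,0,0],"fingers":0.045},{"linear":[-0.025,-0.011,-0.016],"delta_rot":[0,0,0],"fingers":0.045},{"linear":[-0.025,-0.011,-0.016],"delta_rot":[0,0,0],"fingers":0.045},{"linear":[0,0,0],"delta_rot":[-6.6,0,0],"fingers":0.045},{"linear":[0,0,0],"delta_rot":[-6.6,0,0],"fingers":0.045},{"linear":[0,0,0],"delta_rot":[-6.6,0,0],"fingers":0.045},{"linear":[0,0,0],"delta_rot":[-6.6,0,0],"fingers":0.045}])

```text
clock: 15.1
position: [0.4917, -0.0061, 0.1599]
ee_rot: [-0.007, 0.716, -0.698, 0.02]
contact_force: [-0.0, 0.2, -0.4]
width: 0.0449
```

Run:
```python
from h import *
go(tcp=[.57,.03,.18],R=goalR(-np.pi/2+YAW,33))
```

```text
t 15.10 tcp [ 0.4917 -0.0061  0.1599] tip [ 0.4927 -0.0065  0.135 ] F [-0.0137  0.1772 -0.4257] w 0.045 q [-0.1458  0.211   1.8554 -0.0135  1.0346  1.4066]
lin mm [-33.7373 -79.8652 -17.6552] len 88.47803172377888
rot deg [-26.7596  23.3585 -87.8934] 94.79945154638212
```

send_rows(plan=[{"linear":[-0.006,-0.015,-0.004],"delta_rot":[0,0,0],"fingers":0.045},{"linear":[-0.006,-0.015,-0.004],"delta_rot":[0,0,0],"fingers":0.045},{"linear":[-0.006,-0.015,-0.004],"delta_rot":[0,0,0],"fingers":0.045},{"linear":[-0.006,-0.015,-0.004],"delta_rot":[0,0,0],"fingers":0.045}])

```text
clock: 15.43
position: [0.5566, 0.0198, 0.1816]
ee_rot: [-0.004, 0.715, -0.699, 0.023]
contact_force: [0.1, -0.3, 0.4]
width: 0.0449
```

send_rows(plan=[{"linear":[0,0,0],"delta_rot":[-1.9,1.67,-6.3],"fingers":0.045},{"linear":[0,0,0],"delta_rot":[-1.9,1.67,-6.3],"fingers":0.045},{"linear":[0,0,0],"delta_rot":[-1.9,1.67,-6.3],"fingers":0.045},{"linear":[0,0,0],"delta_rot":[-1.9,1.67,-6.3],"fingers":0.045},{"linear":[0,0,0],"delta_rot":[-1.9,1.67,-6.3],"fingers":0.045},{"linear":[0,0,0],"delta_rot":[-1.9,1.67,-6.3],"fingers":0.045},{"linear":[0,0,0],"delta_rot":[-1.9,1.67,-6.3],"fingers":0.045},{"linear":[0,0,0],"delta_rot":[-1.9,1.67,-6.3],"fingers":0.045},{"linear":[0,0,0],"delta_rot":[-1.9,1.67,-6.3],"fingers":0.045},{"linear":[0,0,0],"delta_rot":[-1.9,1.67,-6.3],"fingers":0.045},{"linear":[0,0,0],"delta_rot":[-1.9,1.67,-6.3],"fingers":0.045},{"linear":[0,0,0],"delta_rot":[-1.9,1.67,-6.3],"fingers":0.045}])

```text
clock: 16.43
position: [0.5696, 0.02, 0.1951]
ee_rot: [0.273, 0.959, -0.079, 0.021]
contact_force: [-1.1, 0.5, -1.3]
width: 0.045
```

Run:
```python
from h import *
go(tcp=[.65,.0,.13],R=goalR(-np.pi/2+YAW,33))
```

```text
t 16.43 tcp [0.5696 0.02   0.1951] tip [0.5696 0.0069 0.1738] F [-1.1311  0.5423 -1.3272] w 0.045 q [ 0.2202  0.3985  1.6107 -0.5597  1.313   0.5811]
lin mm [ 76.6032 -30.1512  65.7285] len 105.34412563261829
rot deg [ -1.163    0.8913 -10.463 ] 10.56514050153087
```

send_rows(plan=[{"linear":[0,0,0],"delta_rot":[-0.5,0.4,-5.2],"fingers":0.045},{"linear":[0,0,0],"delta_rot":[-0.5,0.4,-5.2],"fingers":0.045},{"linear":[0.025,-0.01,0.022],"delta_rot":[0,0,0],"fingers":0.045},{"linear":[0.025,-0.01,0.022],"delta_rot":[0,0,0],"fingers":0.045},{"linear":[0.02,-0.01,0.022],"delta_rot":[0,0,0],"fingers":0.045}])

```text
clock: 16.85
position: [0.643, 0.0161, 0.1324]
ee_rot: [0.287, 0.958, 0.015, 0.012]
contact_force: [0.4, 0.7, 0.8]
width: 0.0451
```

Run:
```python
from h import *
go(tcp=[.658,-.045,.042],R=goalR(-np.pi/2+YAW,33))
```

```text
t 16.85 tcp [0.643  0.0161 0.1324] tip [0.6438 0.0024 0.1115] F [0.4321 0.6667 0.8342] w 0.045 q [ 0.2051  0.5403  1.5478 -0.6173  1.2202  0.4409]
lin mm [ 11.4255   1.729  109.5547] len 110.16245693597206
rot deg [ 0.3165 -1.1517  0.2093] 1.2125884494174912
```

send_rows(plan=[{"linear":[0.0025,0.0002,0.0218],"delta_rot":[0,-0.3,0],"fingers":0.045},{"linear":[0.0025,0.0002,0.0218],"delta_rot":[0,-0.3,0],"fingers":0.045},{"linear":[0.0025,0.0002,0.0218],"delta_rot":[0,-0.3,0],"fingers":0.045},{"linear":[0.0025,0.0002,0.0218],"delta_rot":[0,-0.3,0],"fingers":0.045},{"linear":[0.0015,0.0002,0.0218],"delta_rot":[0,0,0],"fingers":0.045},{"linear":[0,0,0],"delta_rot":[0,0,0],"fingers":0.045}])

```text
clock: 17.35
position: [0.6665, -0.0436, 0.0379]
ee_rot: [0.289, 0.957, 0.01, 0.009]
contact_force: [-1.5, -0.3, 0.0]
width: 0.0448
```

Run:
```python
from h import *
f=np.array([np.sin(YAW),-np.cos(YAW),0])
go(tcp=[.658,-.08,.042]);go(dw=f*.01,R=goalR(-np.pi/2+YAW,33))
```

```text
t 17.35 tcp [ 0.6665 -0.0436  0.0379] tip [ 0.6671 -0.0575  0.0171] F [-1.4739 -0.3087  0.015 ] w 0.045 q [ 0.1126  0.6568  1.6051 -0.6927  1.0462  0.4994]
lin mm [-9.3363 32.3981 16.5344] len 37.55248545871019
t 17.35 tcp [ 0.6665 -0.0436  0.0379] tip [ 0.6671 -0.0575  0.0171] F [-1.4739 -0.3087  0.015 ] w 0.045 q [ 0.1126  0.6568  1.6051 -0.6927  1.0462  0.4994]
lin mm [-0.0279  8.3253  5.5397] len 10.0
rot deg [ 0.6408 -0.6648 -0.2458] 0.9555400893728008
```

send_rows(plan=[{"linear":[-0.001,0.0062,0.0036],"delta_rot":[0,0,0],"fingers":0.045},{"linear":[-0.001,0.0062,0.0036],"delta_rot":[0,0,0],"fingers":0.045},{"linear":[-0.001,0.0062,0.0036],"delta_rot":[0,0,0],"fingers":0.045},{"linear":[-0.001,0.0062,0.0036],"delta_rot":[0,0,0],"fingers":0.045},{"linear":[-0.001,0.0076,0.0052],"delta_rot":[-0.2,-0.2,0],"fingers":0.045},{"linear":[-0.001,0.0076,0.0052],"delta_rot":[-0.2,-0.2,0],"fingers":0.045}])

```text
clock: 17.85
position: [0.6651, -0.0879, 0.0447]
ee_rot: [0.29, 0.957, 0.008, 0.013]
contact_force: [1.0, 7.7, -4.3]
width: 0.045
```

Run:
```python
from h import *
f=np.array([np.sin(YAW),-np.cos(YAW),0])
go(dw=f*.01,R=goalR(-np.pi/2+YAW,33))
```

```text
t 17.85 tcp [ 0.6651 -0.0879  0.0447] tip [ 0.6659 -0.1018  0.0239] F [ 1.0215  7.7497 -4.3444] w 0.045 q [ 0.0477  0.6371  1.629  -0.7186  1.0069  0.4667]
lin mm [-0.0116  8.3109  5.5614] len 10.0
rot deg [ 0.7898 -0.9833 -0.5688] 1.3835412473861262
```

send_rows(plan=[{"linear":[-0.001,0.0068,0.006],"delta_rot":[0,-0.2,-0.1],"fingers":0.045},{"linear":[-0.001,0.0068,0.006],"delta_rot":[0,-0.2,-0.1],"fingers":0.045}])

```text
clock: 18.02
position: [0.6659, -0.0998, 0.0444]
ee_rot: [0.285, 0.959, 0.007, 0.014]
contact_force: [-10.5, 45.5, 24.3]
width: 0.0452
```

send_rows(plan=[{"linear":[-0.001,0.0072,0.006],"delta_rot":[-0.1,-0.2,-0.1],"fingers":0.045}])

```text
clock: 18.1
position: [0.6661, -0.1001, 0.0444]
ee_rot: [0.278, 0.961, 0.005, 0.016]
contact_force: [-12.8, 55.8, 29.6]
width: 0.0453
```

send_rows(plan=[{"linear":[-0.001,0.0072,0.006],"delta_rot":[-0.2,-0.2,-0.1],"fingers":0.045}])

```text
clock: 18.18
position: [0.666, -0.0999, 0.0446]
ee_rot: [0.272, 0.962, 0.003, 0.018]
contact_force: [-8.2, 37.5, 18.4]
width: 0.0453
```

Force rose to about 45–55 N and the tool stalled with the tip at y ≈ -0.114, so the crate is against the side batten. Back off and check.

send_rows(plan=[{"linear":[0,-0.005,-0.003],"delta_rot":[0,0,0],"fingers":0.045},{"linear":[0,-0.012,-0.008],"delta_rot":[0,0,0],"fingers":0.045},{"linear":[0,-0.025,-0.017],"delta_rot":[0,0,0],"fingers":0.045},{"linear":[0,-0.025,-0.017],"delta_rot":[0,0,0],"fingers":0.045},{"linear":[0,-0.025,-0.017],"delta_rot":[0,0,0],"fingers":0.045},{"linear":[0,0,0],"delta_rot":[0,0,0],"fingers":0.045}])

```text
clock: 18.68
position: [0.6656, 0.0172, 0.0573]
ee_rot: [0.271, 0.962, 0.0, 0.024]
contact_force: [-0.0, 0.6, -0.3]
width: 0.0447
```

Run:
```python
from h import *
go(dw=[0,0,.05])
a=manip.get_image("top"); cv2.imwrite("pics/top7.png",a[...,::-1]); b=manip.get_image("side"); cv2.imwrite("pics/side7.png",b[...,::-1])
A=cv2.resize(a[155:235,285:365,::-1],(400,400),interpolation=cv2.INTER_CUBIC);B=cv2.resize(b[165:265,285:385,::-1],(400,400),interpolation=cv2.INTER_CUBIC)
cv2.imwrite("pics/c7.png",np.hstack([A,B]))
for c in("top","side"):
    for t in("block","jug","tin","tape","sander","tee"): print(c,t,[np.round(d["extent"]).tolist() for d in manip.find_in(t,c)[:1]])
```

```text
t 18.68 tcp [0.6656 0.0172 0.0573] tip [0.6668 0.0042 0.036 ] F [-0.0153  0.6311 -0.313 ] w 0.045 q [ 0.1881  0.6314  1.575  -0.6291  1.0882  0.5303]
lin mm [  2.3166  26.0861 -42.5928] len 50.0
top block [[201.0, 228.0, 231.0, 270.0]]
top jug [[380.0, 250.0, 427.0, 281.0]]
top tin [[273.0, 134.0, 297.0, 167.0]]
top tape [[365.0, 187.0, 389.0, 216.0]]
top sander [[392.0, 164.0, 446.0, 240.0]]
top tee [[308.0, 133.0, 332.0, 157.0]]
side block [[186.0, 227.0, 232.0, 274.0]]
side jug [[393.0, 291.0, 444.0, 356.0]]
side tin [[310.0, 171.0, 333.0, 205.0]]
side tape [[394.0, 246.0, 414.0, 281.0]]
side sander [[426.0, 234.0, 486.0, 320.0]]
side tee []
```

View pics/c7.png

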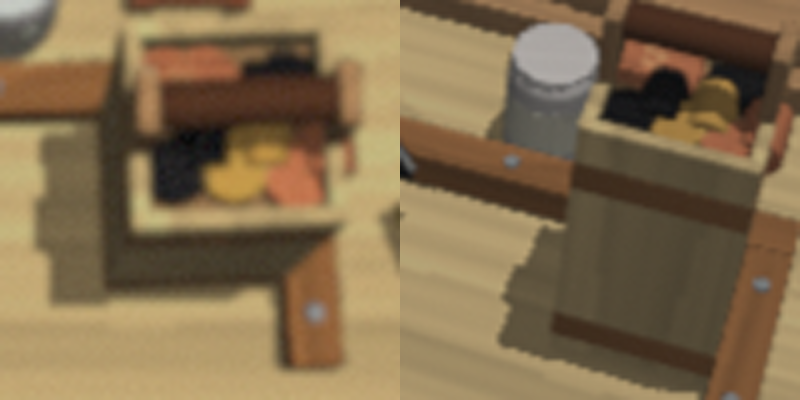

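Run:
```python
from h import *
cy,sy=np.cos(YAW),np.sin(YAW); M=np.array([[cy,-sy,0],[sy,cy,0],[0,0,1]])
def s(n,c,u,v,z): P=ray(c,(u,v),z); print(n,c,P,"corner frame",(P-CO)@M)
s("bot -x+y","side",285+153.5/4-.4,165+331.5/4-.4,0); s("bot -x-y","side",285+312/4-.4,165+374/4-.4,0)
s("rim -x+y","side",285+180/4-.4,165+130/4-.4,.21); s("rim -x-y","side",285+355/4-.4,165+176/4-.4,.21)
s("bot -x+y","top",285+107/5-.4,155+290/5-.4,0)
s("rim -x+y","top",285+131/5-.4,155+235/5-.4,.21); s("rim -x-y","top",285+343/5-.4,155+229/5-.4,.21)
s("batten in corner of side end (z.03)","top",285+284/5-.4,155+366/5-.4,.03)
b=cv2.imread("pics/side7.png"); P=CO+np.array([[-.1,0,0],[0,0,0],[0,.1,0],[-.1,.1,0],[-.1,0,.21],[0,0,.21],[0,.1,.21],[-.1,.1,.21]])@M.T
k=5; im=cv2.resize(b[170:280,290:390],(500,550),interpolation=cv2.INTER_CUBIC); q=((proj("side",P)-[290,170]+.5)*k).astype(int)
for i in(0,4): cv2.polylines(im,[q[i:i+4]],True,(0,0,255),1)
cv2.imwrite("pics/o7.png",im)
```

```text
bot -x+y side [ 0.6393 -0.118   0.    ] corner frame [-0.0805  0.1008  0.    ]
bot -x-y side [ 0.6436 -0.219   0.    ] corner frame [-0.0784 -0.0002  0.    ]
rim -x+y side [ 0.6228 -0.1212  0.21  ] corner frame [-0.097  0.098  0.21 ]
rim -x-y side [ 0.6247 -0.2162  0.21  ] corner frame [-0.0973  0.0029  0.21  ]
bot -x+y top [ 0.6229 -0.1227  0.    ] corner frame [-0.097   0.0964  0.    ]
rim -x+y top [ 0.6193 -0.1194  0.21  ] corner frame [-0.1005  0.0999  0.21  ]
rim -x-y top [ 0.6208 -0.2179  0.21  ] corner frame [-0.1012  0.0013  0.21  ]
batten in corner of side end (z.03) top [ 0.5749 -0.2178  0.03  ] corner frame [-0.1471  0.0025  0.03  ]
```

View pics/o7.png

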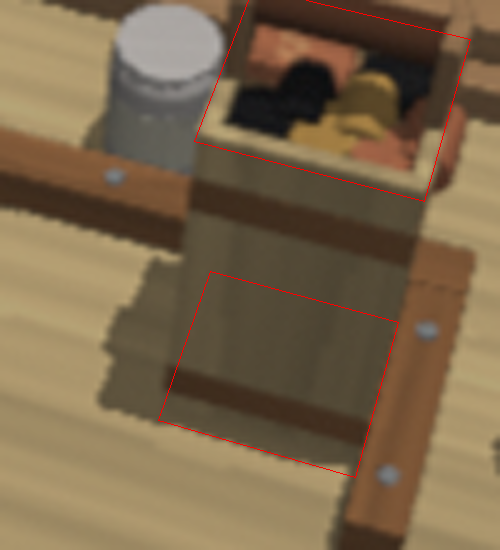

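The crop shows the crate's near face ending on the predicted home outline: bottom edge about (160,420)–(355,475), rim about (195,140)–(425,200). The gripper is well clear. I'll lift slightly and hand in.

send_rows(plan=[{"linear":[0,0.005,-0.02],"delta_rot":[0,0,0],"fingers":0.045},{"linear":[0,0.005,-0.02],"delta_rot":[0,0,0],"fingers":0.045},{"linear":[0,0,0],"delta_rot":[0,0,0],"fingers":0.045},{"linear":[0,0,0],"delta_rot":[0,0,0],"fingers":0.045},{"linear":[0,0,0],"delta_rot":[0,0,0],"fingers":0.045}])

```text
clock: 19.8
position: [0.6618, 0.0238, 0.0954]
ee_rot: [0.272, 0.962, -0.002, 0.02]
contact_force: [-0.6, 0.4, 0.0]
width: 0.0449
```

```bash
python3 -c "
from h import *
go(); print(manip.sign_off())"
```

```text
t 19.80 tcp [0.6618 0.0238 0.0954] tip [0.6628 0.0107 0.0741] F [-0.6397  0.364   0.0412] w 0.045 q [ 0.1993  0.592   1.5397 -0.6042  1.1629  0.4914]
lin mm [0. 0. 0.] len 0.0
the job is handed in; nothing more can be done
None
```

The crate is in the corner and handed in at 19.8 s of the 58 s allowed; `sign_off` gives no verdict. I pushed it low with tilted, spread fingers: first towards the side batten, then against the back batten, then once more against the side batten. Each final push ended with the force jumping to about 55–60 N, which I took as contact with the batten.

- **Position:** the last top view puts the crate within about 2–4 mm of fully home on both axes and square to about 0.01 rad.
- **Upright:** rim and foot agree to about 3.5 mm in the top view, so the crate reads as upright.
- **Robot:** the gripper is clear of everything and the contact force is near zero.
- **Disagreement:** the side view at first seemed to put the foot 20 mm off. I had taken the lower edge of the dark band for the crate's bottom; the overlay showed the near face reaching the predicted home outline.
- **Other objects:** the block, jug, tape and sander were found again in both views within a few pixels of where they started. The tin's box shifted by up to 4 pixels in the top view and more in the side view, where the crate partly hid it at the start. The side camera did not detect the tee in the last check, but the top camera showed it in place.

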